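Seat an LED module in its lamp housing and hold it home for screwing

ROBOT

A 7-joint arm with a two-finger parallel gripper is mounted at the origin on the work surface. World frame = base frame: x ahead of the robot, y to its left, z up, the work surface at z = 0. Lengths are in m, angles in rad, forces in N, time in s.
With the tool pointing down it reaches from about 0.4 to 0.875 m from the base axis. Payload 19.3 kg.
Tool frame: the origin (TCP) lies at the very end of the fingers, on their centre line; the grasp point (between the pads) lies 19 mm behind it; z points along the fingers, y is the line along which they close (so a half turn about z gives the same grasp; the last joint's range is limited). The gripper opens to 85 mm and grips with 20 to 120 N. Pads are 22 mm wide; open, the fingers measure 114 mm over their backs; the gripper's body (76 mm by 85 mm) begins 54 mm behind the grasp point. The pads swing forward as they close: fully open they stand 13 mm farther back than shut.
Start: joints at [-1.293, 0.521, -0.036, 1.599, 0.021, 1.021, -0.113], TCP at [0.213, 0.588, 0.231] pointing down, gripper open.
Joint ranges: [-2.91, 2.91], [-0.3, 2.13], [-1.5, 1.42], [0.17, 2.43], [-1.26, 4.41], [0.16, 1.93], [-2.52, 2.52]. Speed limits (rad/s): [1.89, 1.89, 2.39, 2.39, 3.01, 3.01, 3.01].

INTERFACE

Orientations are given as [roll, pitch, yaw] about the fixed x, y, z axes, in that order (R = Rz(yaw) Ry(pitch) Rx(roll)).
In Python, from workcell import monitor, viewer, bot gives the robot as it stands.
- The arm moves only by the tool move_arm, never from a script. Its arguments are lists of equal length, an entry for each row: "gripper": the opening, from 0 (shut) to 1 (fully open); "linear": the shift along the tool's x, y, z in cm, a list of three; "twist": the turn about the tool's z in degrees. A call has 1 to 8 rows; each row shifts and turns the commanded pose from where the row before left it, along the tool's axes as they then stand; what a row does not reach is not made up. A row lasts 1/10 s, in which the tool goes at most 50 mm and 8.59 degrees, less where a joint would pass 70% of its speed; a pose out of reach is approached as far as the arm can. A call with a gripper value outside its range is refused whole. The fingers move at their own pace and stop on an object; "squeeze" is the grip in N (left out, the last holds). Time passes only in rows, so rows that do not move let the fingers close. It gives the time, the measured TCP pose, the force, the opening and the grip force at its end, in the units of the state.
- monitor.observe(): the state, without advancing time (a new reading comes with each control period).
- viewer.grab_frame(name): name is "side" or "top"; returns a dict with "img" (400x640x3 uint8, red, green, blue), "K" (3x3 intrinsics, pixels), "eye" and "rotation" of the camera in the world. Camera axes: x right, y up, looking along -z (the intrinsics and any distortion apply to the point x, -y, -z); pixel columns grow to the right and rows downward; lengths in m; the calibration is good to about 2 mm. A picture is of the moment at which its call begins. There is no depth.
- bot.job_done(): hands the job in; it is judged then, once.
The state is a dict: "clock": time; "qpos": joint angles; "qd": joint speeds; "joint_efforts": joint torques, N m; "position": TCP position; "tool_rot": TCP orientation; "force": force on the tool from outside, world axes, zero at the start; "moment": the same for the moment, N m; "grip_width": finger opening in m; "finger_force": force on a finger pad.
Only numpy, scipy, OpenCV 4.12 (cv2) and the standard library are available. Lean on these libraries where they do the work, as an engineer would, in place of code of your own. Each camera call takes 0.05 s, during which the arm holds its last target. There are 200 camera calls.

TASK

Pick up the loose finned LED module from the bench and set it, fins up and gland on the same side as on the two mounted modules, on the two rails of the empty place in the lamp housing. Push it fully home, flush against both the end stop and the side stop, and finish with the gripper still holding it firmly pressed against both of them, ready for the screws. Do not drop it or ram it into the casting, and leave everything else lying where it is.

Things in the scene. Friction and masses are not known exactly. Their poses are not given: they have to be found in the camera images.
- module: Loose black LED module, fins up on the bench, 0.25 to 0.5 kg. Origin: centre of its flat underside; z up. Base plate 62 (x) x 124 (y) x 6 mm; on its middle a fin block 44 (x) x 84 (y) mm, top 42 mm above the underside, gripped across the 44 mm (fingers on its +x and -x sides). A cable gland 15 mm across, 28 mm high, stands on the +y flange, 52 mm from the middle.
- gland (a point): Top of the module's cable gland: (0, 52, 28) mm in the module's frame.
- housing: Die-cast street-lamp housing, 480 x 236 mm, open side up, fixed. Origin: on the bench under the empty module place; x along the housing, away from its two mounted modules; y to the left of x; z up. Modules mounted at x = -84 and -168 mm, glands to +y, tops 84 mm above the bench. Shell floor 30, rim 38, screw bosses 52 mm high; open down to the bench between the rails.
- rails: The two rails that carry the modules, tops 42 mm above the bench, along the housing's x from -208 to +38 mm; 14 mm wide each: y = -62 to -48 and y = +50 to +64 mm in the housing's frame. Origin and axes as the housing's. Bare metal: the module slides on rails and stops with a friction of about 0.3.
- end_stop: End stop of the empty place: a cast lip across both rails, its face at x = +31 mm in the housing's frame looking to -x, y = -56 to +60 mm, 6 mm thick, its top 10 mm above the rails. Origin and axes as the housing's.
- side_stop: Side stop of the empty place: a cast rib along the outer edge of the rail at -y, its face at y = -62 mm in the housing's frame looking to +y, x = -25 to +25 mm, 6 mm thick, its top 10 mm above the rails. Origin and axes as the housing's. Both stops are rigid.
- seat (a point): Where the module's origin lies when it is fully home: (0, 0, 42) mm in the housing's frame; axes parallel to the housing's, and the module's axes then agree with them.
- driver_unit: Bystander: LED driver, a plain metal brick with a paper label, 174 x 58 x 34 mm; origin under its middle. Its place and the module's may be swapped.
- surge_box: Bystander: small grey surge protector, 40 x 52 x 26 mm, lying in the driver compartment of the housing about 100 mm beyond the seat in x.
- pole_clamp: Bystander: cast pole clamp bow, 30 x 100 x 32 mm.
- screw_bin: Bystander: blue open bin with screws, 130 x 95 x 50 mm.
- tape_roll: Bystander: roll of paper tape, 90 mm across, 24 mm high.
- power_driver: Bystander: electric screwdriver lying on the bench, 230 mm long, 43 mm high, right of the housing.
- nut_driver: Bystander: small hand screwdriver, 160 mm long, lying on the bench, right of the housing.
Mind the look-alikes: they are no part of the job. What is shaped like the module but brown or yellow is not meant.

How it is judged:
At the end, for the whole second after the job is handed in: The module lies on the rails (height within 2 mm, level within 0.03 rad) at its seat (2 mm), square to the housing (0.025 rad), gland to the housing's +y side, at rest, with the gripper on it and pressing it with more than 2 N against the end stop and more than 2 N against the side stop (contact force between module and end_stop above 2 N and contact force between module and side_stop above 2 N and contact force between module and rails above 0.3 N and contact force between the fingers and module above 3 N and x of module in the frame of seat between -0.002 and 0.002 m and y of module in the frame of seat between -0.002 and 0.002 m and z of module in the frame of seat between -0.002 and 0.002 m and y of gland in the frame of seat above 0.04 m and angle between the x axis of module and the x axis of housing, either way round below 0.025 rad and angle between module's own z axis and vertical below 0.03 rad and linear speed of module below 0.01 m/s); the arm keeps its last pose, push and grip.
It fails at once if the module is dropped (out of the gripper and faster than 0.5 m/s) (contact force between the fingers and module below 0.1 N and linear speed of module above 0.5 m/s).
It fails at once if the module is rammed into the housing (more than 80 N) (contact force between module and housing above 80 N).
It fails at once if another thing on the bench is shoved more than 25 mm (distance of any of driver_unit, surge_box, pole_clamp, screw_bin, tape_roll, power_driver, nut_driver from where it was at the start of the episode above 0.025 m).
It also fails if it takes over 48 s, if anything falls off the work surface, if the arm or the gripper's body presses on something with over 40 N, if the wrist force passes 120 N, or if a joint passes its speed limit or range.

## Working session

There is one attempt and no reset: what is moved stays moved. The work goes in short steps, Python scripts to look and compute and a tool call to move; the robot and the scene stay as the last step left them, time stands still between calls to the robot, and variables do not carry over. Pictures are saved under pics/ and viewed, at most 10 in all, crops included, and the job is handed in when it is done.

Besides the shell and the picture viewer there is one more tool, called after "Request:" as name([rows], argument=value, ...), one row to a line, values as JSON. move_arm: Moves the arm, as the interface text tells. Its arguments: {"type":"object","properties":{"gripper":{"type":"array"},"linear":{"type":"array"},"twist":{"type":"array"},"squeeze":{"type":"number"}},"required":["gripper","linear","twist"]}

```bash
mkdir -p pics; cat > h.py <<'E'
import numpy as np, cv2
from workcell import monitor, viewer, bot
def grab(n,f):
    d=viewer.grab_frame(n); cv2.imwrite(f'pics/{f}.png',d['img'][:,:,::-1]); np.savez(f'pics/{f}.npz',**{k:v for k,v in d.items() if k in('img','K','eye','rotation')}); return d
def load(f): return dict(np.load(f'pics/{f}.npz'))
def ray(d,u,v,z):
    K=np.array(d['K']);p=np.linalg.inv(K)@[u,v,1]; w=np.array(d['rotation'])@[p[0],-p[1],-p[2]]*1.0
    e=np.array(d['eye']); return e+w*(z-e[2])/w[2]
def proj(d,P):
    c=np.array(d['rotation']).T@(np.array(P)-d['eye']); q=np.array(d['K'])@[c[0],-c[1],-c[2]]; return q[:2]/q[2]
E
python3 - <<'E'
from h import *
for n in('top','side'):
    d=grab(n,n+'0'); print({k:(v if k!='img' else 0) for k,v in d.items()})
print(monitor.observe())
E
```

```text
{'img': 0, 'K': array([[515.7190363 ,   0.        , 322.1885104 ],
       [  0.        , 515.7190363 , 202.30962948],
       [  0.        ,   0.        ,   1.        ]]), 'eye': array([ 0.21530654, -0.00462955,  1.62144259]), 'rotation': array([ 0.17595012, -0.02195422, -1.54305156])}
{'img': 0, 'K': array([[369.21979434,   0.        , 319.75086036],
       [  0.        , 369.21979434, 200.15034417],
       [  0.        ,   0.        ,   1.        ]]), 'eye': array([-0.08874931, -0.72175391,  1.01411682]), 'rotation': array([ 0.77644871,  0.01880144, -0.72390809])}
{'clock': 0.1, 'qpos': array([-1.29320692,  0.5219776 , -0.03632126,  1.59987542,  0.02122785,
        1.02113284, -0.11279922]), 'qd': array([-0.00055751, -0.00287716, -0.00011465, -0.00196837, -0.00061278,
        0.00164662, -0.00072081]), 'joint_efforts': array([ 3.52415089e-03, -9.28478551e+01,  1.98391534e+00, -3.70526969e+01,
        1.81482697e-02,  5.33021157e-03,  3.70880355e-05]), 'position': array([0.21295965, 0.58730717, 0.23079599]), 'tool_rot': array([-3.14058970e+00,  9.63248380e-05,  2.79380093e+00]), 'force': array([-0.24890556, -0.60398156, -0.10889267]), 'moment': array([-0.00767136,  0.01250159,  0.04193069]), 'finger_force': 0.0, 'grip_width': 0.08553019494576936}
```

View pics/top0.png

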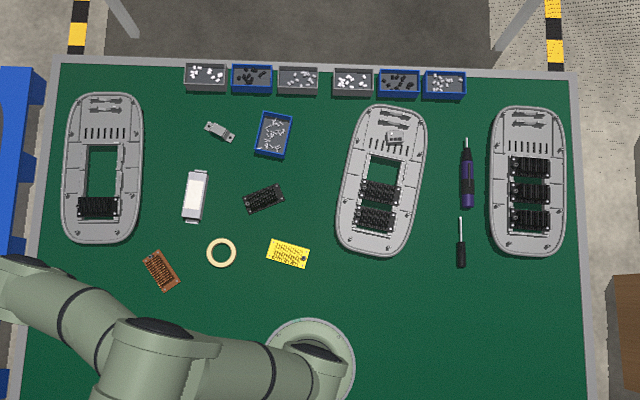

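View pics/side0.png

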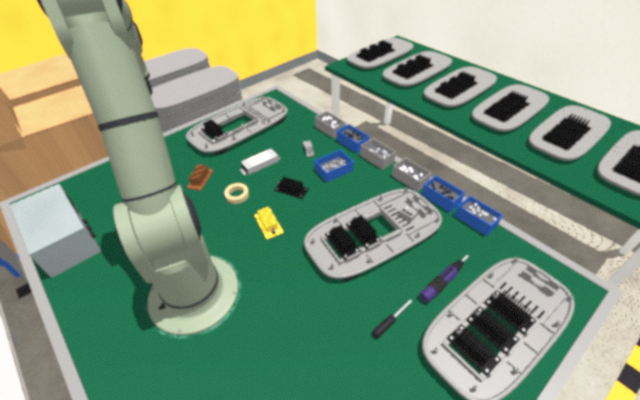

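The top view shows the loose black module at about (264,198). The target housing is the middle one at about (382,180), with its open place at about (384,170). The surge box is at (393,137). Brown and yellow decoys are at (160,270) and (288,252). Next I'll look at an enlarged crop.

```bash
sed -i 's/^def grab/from scipy.spatial.transform import Rotation as Ro\ndef grab/; s/np.array(d\[.rotation.\])/Ro.from_euler("xyz",d["rotation"]).as_matrix()/g' h.py
python3 - <<'E'
from h import *
d=load('top0'); im=d['img'][:,:,::-1]
A=cv2.resize(im[175:220,235:295],None,fx=6,fy=6,interpolation=cv2.INTER_CUBIC)
B=cv2.resize(im[100:260,330:432],None,fx=3.7,fy=3.7,interpolation=cv2.INTER_CUBIC)
C=np.zeros((595,750,3),np.uint8); C[:A.shape[0],:360]=A; C[:B.shape[0],368:368+B.shape[1]]=B[:595]
cv2.imwrite('pics/c1.png',cv2.convertScaleAbs(C,alpha=1.5,beta=15))
# masks
g=im.astype(int); hsv=cv2.cvtColor(np.ascontiguousarray(im),cv2.COLOR_BGR2HSV)
m=((g.max(2)<70)&(g[...,1]-g[...,2]<25)).astype(np.uint8); m2=np.zeros_like(m); m2[175:220,235:295]=m[175:220,235:295]
c=max(cv2.findContours(m2,0,2)[0],key=cv2.contourArea); r=cv2.minAreaRect(c);print(r); 
for p in cv2.boxPoints(r): print(p,ray(d,*p,.006),ray(d,*p,.042))
print(ray(d,*r[0],.02))
m=((g.max(2)-g.min(2)<40)&(g.max(2)>110)).astype(np.uint8); m2=np.zeros_like(m); m2[95:265,325:435]=m[95:265,325:435]
c=max(cv2.findContours(m2,0,2)[0],key=cv2.contourArea); r=cv2.minAreaRect(c);print(r)
P=np.float32([ray(d,*p[0],.038)[:2] for p in c]); print(cv2.minAreaRect(P)); 
for p in cv2.boxPoints(cv2.minAreaRect(P)): print(p,proj(d,[*p,.038]))
print([proj(d,[0.6,y,0]) for y in (0,.1)])
E
```

```text
((262.9654846191406, 198.41380310058594), (19.312314987182617, 39.36741256713867), 68.19859313964844)
[241.10341 196.75864] [0.51320906 0.22594041 0.006     ] [0.50657033 0.22080218 0.042     ]
[277.65512 182.13794] [0.5644516  0.11209854 0.006     ] [0.55667094 0.10949727 0.042     ]
[284.82758 200.06897] [0.50693005 0.08684618 0.006     ] [0.50043124 0.08480765 0.042     ]
[248.27585 214.68967] [0.45636416 0.2001906  0.006     ] [0.45099222 0.1956262  0.042     ]
[0.5075162  0.15502365 0.02      ]
((381.8461608886719, 179.76922607421875), (78.05421447753906, 150.61717224121094), 11.309932708740234)
((0.582118034362793, -0.2186383754014969), (0.2449444681406021, 0.4885004758834839), 79.59613800048828)
[ 0.31976673 -0.29498905] [406.40631448 262.0881978 ]
[ 0.8002359  -0.38320512] [433.45592003 113.64368669]
[ 0.8444693 -0.1422877] [359.29588493  98.09457052]
[ 0.36400014 -0.05407164] [328.29516909 245.34797836]
[array([313.02672525, 172.87093681]), array([282.00341717, 171.87444641])]
```

View pics/c1.png

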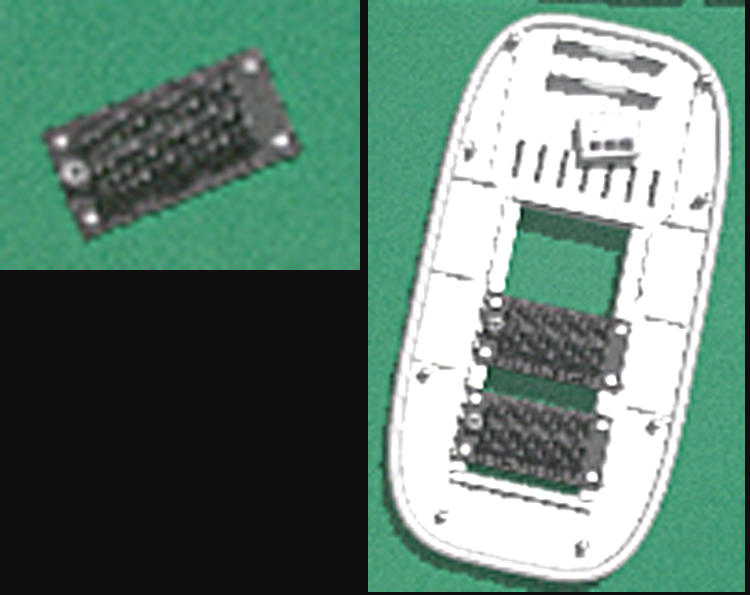

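The crop shows both mounted glands on the image left, which is housing +y. The loose module's gland is also left, at crop (75,172). The corner screws show clearly and work well as markers: loose module at (62,141), (250,65), (282,141), (91,218), and the mounted modules at the crop pixels used in the script below.

```bash
python3 - <<'E'
from h import *
d=load('top0'); g=d['img'].max(2).astype(float)
def ref(p,o,s):
    u,v=(np.array(p)+.5)/s-.5+o
    for _ in range(3):
        x=np.arange(round(u)-2,round(u)+3);y=np.arange(round(v)-2,round(v)+3);w=g[np.ix_(y,x)]; w=np.clip(w-np.median(w),0,None)
        u,v=(w.sum(0)@x)/w.sum(),(w.sum(1)@y)/w.sum()
    return u,v
def run(n,pts,o,s,z,raw=False):
    q=[((np.array(p)+.5)/s-.5+o) if raw else ref(p,o,s) for p in pts]; P=np.array([ray(d,*a,z)[:2] for a in q]); c=P.mean(0)
    ys=(P[0]+P[2]-P[1]-P[3]); print(n,c,'yaw',np.degrees(np.arctan2(ys[1],ys[0]))-90,np.hypot(*ys)/2,np.hypot(*(P[0]+P[1]-P[2]-P[3]))/2); return c
for raw in (0,1):
    run('loose',[(62,141),(250,65),(91,218),(282,141)],(235,175),6,.008,raw)
    o=np.array((330-368/3.7,100))
    a=run('up',[(495,302),(620,328),(485,352),(612,381)],o,3.7,.050,raw)
    b=run('lo',[(475,398),(602,425),(465,450),(592,478)],o,3.7,.050,raw)
    print(np.hypot(*(a-b)),np.degrees(np.arctan2(*(a-b)[::-1])))
    ex=np.array([np.cos(np.radians(-10.4)),np.sin(np.radians(-10.4))]); print('seat',a+.084*ex,b+.168*ex)
E
```

```text
loose [0.51139564 0.15583362] yaw 24.6475020415088 0.10864453639193201 0.04468862925757896
up [ 0.53543219 -0.20971078] yaw -10.507648577200825 0.10950233727092366 0.04445247008892763
lo [ 0.45258439 -0.19402343] yaw -10.318288124738132 0.1086005676614686 0.044455557246841734
0.08431993282801808 -10.722097844785345
seat [ 0.6180522  -0.22487439] [ 0.6178244  -0.22435064]
loose [0.51075956 0.15563732] yaw 24.326669482539174 0.10757602746761612 0.04445285330569103
up [ 0.53478898 -0.20930536] yaw -10.731642214624046 0.10839400211908348 0.045033024346333876
lo [ 0.45177448 -0.19368305] yaw -10.58901333345662 0.10821179887960282 0.04519989873772157
0.08447167664230479 -10.657714646454838
seat [ 0.61740898 -0.22446897] [ 0.61701449 -0.22401027]
```

Request:
move_arm([
  [-3,-2.1,0],
  [-3,-2.1,0],
  [-3,-2.1,0],
  [-3,-2.1,0],
  [-3,-2.1,0],
  [-3,-2.1,0],
  [-3,-2.1,0],
  [-3,-2.1,0],
], gripper=[1,1,1,1,1,1,1,1], twist=[0,0,0,0,0,0,0,0], squeeze=40)

```text
clock: 0.9
position: [0.382, 0.3464, 0.2312]
tool_rot: [-3.141, -0.0, 2.794]
force: [0.5, -0.2, -1.1]
grip_width: 0.0853
finger_force: 0.0
```

```bash
cat >> h.py <<'E'
def rel(x,y,z,ang):
    s=monitor.observe(); R=Ro.from_euler('xyz',s['tool_rot']).as_matrix(); d=R.T@(np.array([x,y,z])-s['position'])
    a=np.degrees(np.arctan2(R[1,1],R[0,1])); print('cm',np.round(d*100,2),'twist',round((a-ang+90)%180-90,2),'tooly',round(a,2),'pos',s['position'].round(4),'F',s['force'].round(2),'M',s['moment'].round(2),'ff',s['finger_force'],'w',s['grip_width'],'q',s['qpos'].round(2),'t',s['clock'],'rot',s['tool_rot'].round(4))
E
python3 -c "
from h import *
rel(.511,.156,.13,24.6)"
```

```text
cm [-18.62 -13.5   10.12] twist 45.47 tooly 70.07 pos [0.382  0.3464 0.2312] F [ 0.51 -0.22 -1.14] M [ 0.02 -0.1  -0.04] ff 0.0 w 0.08534037806686803 q [-0.87  0.35  0.02  1.89 -0.01  0.91  0.38] t 0.9 rot [-3.1413e+00 -1.0000e-04  2.7938e+00]
```

Request:
move_arm([
  [-3.1,-2.25,1],
  [-3.1,-2.25,1],
  [-3.1,-2.25,1],
  [-3.1,-2.25,1],
  [-3.1,-2.25,1],
  [-3.1,-2.25,1],
  [0,0,1],
  [0,0,1],
], gripper=[1,1,1,1,1,1,1,1], twist=[0,0,0,0,0,0,8,8])

```text
clock: 1.7
position: [0.5107, 0.1559, 0.1506]
tool_rot: [-3.141, 0.0, 2.506]
force: [-0.5, 0.8, 0.5]
grip_width: 0.0855
finger_force: 0.0
```

Request:
move_arm([
  [0,0,1],
  [0,0,1],
  [0,0,0],
  [0,0,0],
  [0,0,0],
], gripper=[1,1,1,1,1], twist=[8,8,8,5.5,0])

```text
clock: 2.2
position: [0.51, 0.1576, 0.131]
tool_rot: [-3.141, 0.0, 1.998]
force: [-0.3, 0.2, 0.1]
grip_width: 0.0852
finger_force: 0.0
```

```bash
python3 - <<'E'
from h import *
rel(.511,.156,.013,24.6)
a=grab('top','t1');b=grab('side','s1')
A=a['img'][150:250,200:320];B=b['img'][130:240,230:360]
A=cv2.resize(A,(480,400),interpolation=2);B=cv2.resize(B,(473,400),interpolation=2)
I=np.hstack([A,B]);I=cv2.resize(I,None,fx=.83,fy=.83)
cv2.imwrite('pics/c2.png',cv2.convertScaleAbs(I[:,:,::-1],alpha=1.5,beta=15));print(I.shape)
E
```

```text
cm [-0.18  0.03 11.8 ] twist -0.11 tooly 24.49 pos [0.51   0.1576 0.131 ] F [-0.25  0.21  0.15] M [-0.01 -0.   -0.03] ff 0.0 w 0.08519315424358877 q [-0.61  0.53  0.27  1.94 -0.21  0.7   0.22] t 2.2 rot [-3.1409e+00  3.0000e-04  1.9983e+00]
(332, 791, 3)
```

View pics/c2.png

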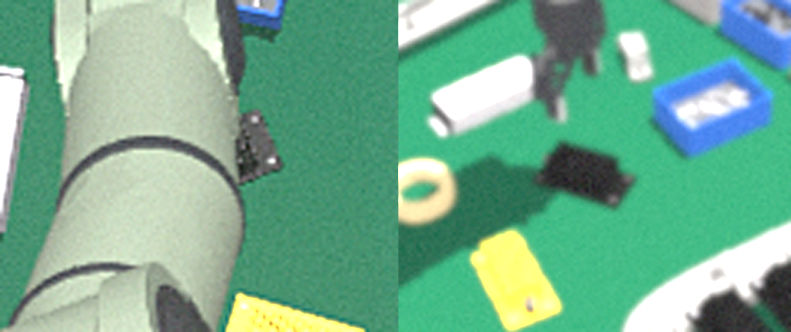

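The left panel (top view) shows the arm over the module. The right panel (side view) shows the open fingers at (555,105) and (592,70) above the module at (583,172), so they're lined up. I'll go down now.

Request:
move_arm([
  [-0.1,0,2],
  [-0.1,0,2],
  [0,0,2],
  [0,0,2],
  [0,0,1.5],
  [0,0,1],
  [0,0,0.8],
  [0,0,0.2],
], gripper=[1,1,1,1,1,1,1,1], twist=[0,0,0,0,0,0,0,0])

```text
clock: 3.1
position: [0.5109, 0.1556, 0.0158]
tool_rot: [-3.141, -0.0, 2.0]
force: [-0.6, -0.8, 0.4]
grip_width: 0.0852
finger_force: 0.0
```

```bash
python3 - <<'E'
from h import *
rel(.511,.156,.013,24.6)
E
```

```text
cm [0.04 0.02 0.28] twist 0.01 tooly 24.61 pos [0.5109 0.1556 0.0158] F [-0.6  -0.77  0.41] M [-0.    0.    0.02] ff 0.0 w 0.08520109273299589 q [-0.54  0.73  0.18  1.98 -0.28  0.46  0.28] t 3.1 rot [-3.1411e+00 -1.0000e-04  2.0004e+00]
```

Request:
move_arm([
  [0,0,0.25],
  [0,0,0],
  [0,0,0],
  [0,0,0],
  [0,0,0],
  [0,0,0],
  [0,0,0],
  [0,0,0],
], gripper=[1,0.4,0.4,0.4,0.4,0.4,0.4,0.4], twist=[0,0,0,0,0,0,0,0], squeeze=50)

```text
clock: 3.9
position: [0.5113, 0.1558, 0.0143]
tool_rot: [3.141, -0.0, 2.0]
force: [-1.5, -0.3, 6.0]
grip_width: 0.0435
finger_force: 51.0
```

```bash
python3 - <<'E'
from h import *
rel(.511,.156,.013,24.6)
E
```

```text
cm [ 0.03 -0.02  0.13] twist -0.03 tooly 24.57 pos [0.5113 0.1558 0.0143] F [-1.53 -0.33  6.  ] M [-0.02  0.26 -0.04] ff 51.02663040161133 w 0.04349623999641308 q [-0.54  0.73  0.18  1.98 -0.28  0.45  0.28] t 3.9 rot [ 3.1409 -0.      1.9997]
```

Request:
move_arm([
  [0,0,-0.5],
  [0,0,-1],
  [0,0,-2],
  [0,0,-2.5],
  [0,0,-2.5],
  [0,0,-2.5],
  [0,0,-2],
  [0,0,-1],
], gripper=[0.4,0.4,0.4,0.4,0.4,0.4,0.4,0.4], twist=[0,0,0,0,0,0,0,0], squeeze=60)

```text
clock: 4.7
position: [0.5115, 0.1558, 0.156]
tool_rot: [3.139, -0.0, 2.0]
force: [-0.1, -0.5, -3.4]
grip_width: 0.0432
finger_force: 62.1
```

```bash
python3 - <<'E'
from h import *
rel(.6,-.22,.15,-10.5)
b=grab('side','s2')
p=proj(b,[.511,.156,.14]).astype(int);print(p)
B=b['img'][p[1]-50:p[1]+50,p[0]-60:p[0]+60]
cv2.imwrite('pics/c3.png',cv2.convertScaleAbs(cv2.resize(B,None,fx=5,fy=5,interpolation=2)[:,:,::-1],alpha=2,beta=15))
E
```

```text
cm [-37.86  -7.58   0.58] twist 35.07 tooly 24.57 pos [0.5115 0.1558 0.156 ] F [-0.09 -0.47 -3.39] M [-0.05  0.02  0.06] ff 62.08929777145386 w 0.04323353627530955 q [-0.62  0.5   0.29  1.92 -0.2   0.75  0.21] t 4.7 rot [ 3.1393e+00 -1.0000e-04  1.9995e+00]
[288 162]
```

View pics/c3.png

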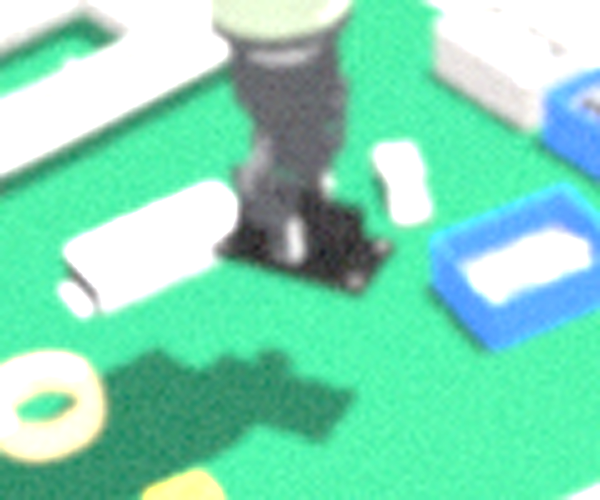

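The module is held level between the fingers at about crop (295,240), lifted clear of the bench. Next I'll carry it over to the housing.

Request:
move_arm([
  [-2,-0.3,0],
  [-3,-0.5,0],
  [-4,-0.7,0],
  [-4,-0.7,0],
  [-4,-0.7,0],
  [-4,-0.7,0],
  [-4,-0.7,0],
  [-4,-0.6,0],
], gripper=[0.4,0.4,0.4,0.4,0.4,0.4,0.4,0.4], twist=[0,0,0,0,0,0,0,0])

```text
clock: 5.55
position: [0.5868, -0.1301, 0.153]
tool_rot: [-3.141, -0.001, 2.0]
force: [2.3, -0.2, -2.6]
grip_width: 0.0429
finger_force: 62.1
```

Request:
move_arm([
  [-4,-0.6,0],
  [-3,-0.5,0],
  [-2,-0.3,0],
  [0,0,0],
  [0,0,0],
  [0,0,0],
  [0,0,0],
  [0,0,0],
], gripper=[0.4,0.4,0.4,0.4,0.4,0.4,0.4,0.4], twist=[0,0,0,5,8,8,8,6])

```text
clock: 6.35
position: [0.6113, -0.2159, 0.1528]
tool_rot: [-3.14, -0.0, 1.383]
force: [0.2, 1.2, -4.2]
grip_width: 0.0429
finger_force: 61.9
```

```bash
python3 - <<'E'
from h import *
rel(.6132,-.2175,.062,-10.5)
E
```

```text
cm [-0.12  0.23  9.08] twist -0.25 tooly -10.75 pos [ 0.6113 -0.2159  0.1528] F [ 0.18  1.22 -4.19] M [-0.02 -0.01  0.01] ff 61.8926739692688 w 0.04288476027371765 q [-0.04  0.69  0.45  1.62 -0.36  0.91  0.36] t 6.35 rot [-3.1402 -0.      1.3831]
```

Request:
move_arm([
  [-0.1,0.2,0.6],
  [0,0,1.5],
  [0,0,1.5],
  [0,0,1.5],
  [0,0,1.2],
  [0,0,0.8],
  [0,0,0],
], gripper=[0.4,0.4,0.4,0.4,0.4,0.4,0.4], twist=[-0.2,0,0,0,0,0,0])

```text
clock: 7.05
position: [0.613, -0.2173, 0.0815]
tool_rot: [-3.14, -0.0, 1.392]
force: [0.4, -0.6, -2.6]
grip_width: 0.0434
finger_force: 62.0
```

```bash
python3 - <<'E'
from h import *
rel(.6132,-.2175,.062,-10.5)
a=grab('top','t4');b=grab('side','s4')
A=a['img'][115:225,335:435];B=b['img'][180:280,320:440]
A=cv2.resize(A,None,fx=4,fy=4,interpolation=2);B=cv2.resize(B,None,fx=3.3,fy=3.3,interpolation=2)
C=np.zeros((440,800,3),np.uint8);C[:440,:400]=A;C[:B.shape[0],400:400+B.shape[1]]=B[:,:400]
cv2.imwrite('pics/c4.png',cv2.convertScaleAbs(C[:,:,::-1],alpha=1.2,beta=15))
E
```

```text
cm [-0.01  0.02  1.95] twist 0.28 tooly -10.22 pos [ 0.613  -0.2173  0.0815] F [ 0.4  -0.63 -2.61] M [0.05 0.02 0.02] ff 62.04821705818176 w 0.043382743384159234 q [-0.    0.78  0.4   1.65 -0.4   0.79  0.4 ] t 7.05 rot [-3.1399e+00 -1.0000e-04  1.3925e+00]
```

View pics/c4.png

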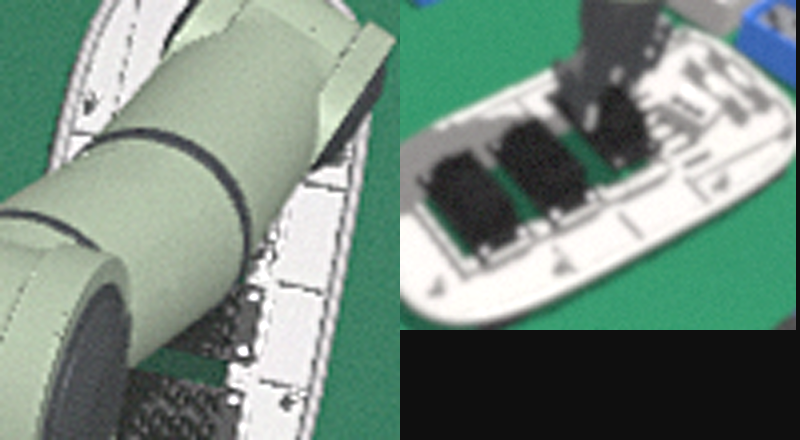

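In the side panel the held module sits at about (615,130), over the empty place and parallel to the mounted ones at (545,165) and (470,200). I'll lower it gently onto the rails.

Request:
move_arm([
  [0,0,0.6],
  [0,0,0.6],
  [0,0,0.5],
  [0,0,0.3],
  [0,0,0.2],
  [0,0,0.1],
  [0,0,0],
], gripper=[0.4,0.4,0.4,0.4,0.4,0.4,0.4], twist=[0.3,0,0,0,0,0,0])

```text
clock: 7.85
position: [0.6136, -0.2175, 0.0598]
tool_rot: [3.142, 0.0, 1.387]
force: [0.2, -0.0, -2.6]
grip_width: 0.0432
finger_force: 62.0
```

```bash
python3 -c "
from h import *
rel(.618,-.2245,.0563,-10.5)"
```

```text
cm [-0.61  0.56  0.35] twist -0.03 tooly -10.53 pos [ 0.6136 -0.2175  0.0598] F [ 0.18 -0.03 -2.57] M [0.02 0.01 0.06] ff 62.04647898674011 w 0.04322680281708207 q [ 0.01  0.81  0.39  1.66 -0.41  0.75  0.4 ] t 7.85 rot [3.1416e+00 1.0000e-04 1.3870e+00]
```

Request:
move_arm([
  [0,0,0.15],
  [0,0,0.1],
  [0,0,0.1],
  [0,0,0],
], gripper=[0.4,0.4,0.4,0.4], twist=[0,0,0,0])

```text
clock: 8.25
position: [0.6137, -0.2175, 0.0564]
tool_rot: [3.141, 0.0, 1.387]
force: [-0.2, -0.7, -0.3]
grip_width: 0.0428
finger_force: 62.1
```

Request:
move_arm([
  [0,0,0.05],
  [0,0,0.05],
  [0,0,0],
], gripper=[0.4,0.4,0.4], twist=[0,0,0])

```text
clock: 8.55
position: [0.6139, -0.2176, 0.0563]
tool_rot: [3.141, -0.0, 1.387]
force: [-4.9, 2.1, 14.3]
grip_width: 0.0433
finger_force: 64.1
```

Request:
move_arm([
  [0,0,-0.06],
  [0,0.1,0],
  [0,0.1,0],
  [0,0.1,0],
  [0,0.05,0],
  [0,0,0],
  [0,0,0],
], gripper=[0.4,0.4,0.4,0.4,0.4,0.4,0.4], twist=[0,0,0,0,0,0,0])

```text
clock: 9.25
position: [0.6172, -0.2183, 0.0563]
tool_rot: [3.141, 0.0, 1.387]
force: [-1.3, -0.8, 6.9]
grip_width: 0.0429
finger_force: 63.4
```

```bash
cat >> h.py <<'E'
def hf():
    rel(.618,-.2245,.0563,-10.5); F=monitor.observe()['force']; c,s=np.cos(np.radians(10.5)),np.sin(np.radians(10.5)); print('housing F',(c*F[0]-s*F[1]).round(2),(s*F[0]+c*F[1]).round(2),F[2].round(2))
E
python3 -c "
from h import *
hf()"
```

```text
cm [-0.59  0.19  0.  ] twist -0.03 tooly -10.53 pos [ 0.6172 -0.2183  0.0563] F [-1.32 -0.78  6.9 ] M [0.16 0.46 0.04] ff 63.378660678863525 w 0.04290815240178442 q [ 0.01  0.82  0.38  1.65 -0.41  0.75  0.4 ] t 9.25 rot [3.1410e+00 2.0000e-04 1.3869e+00]
housing F -1.15 -1.01 6.9
```

Sliding freely. Continue in 0.5 mm steps toward the end stop.

Request:
move_arm([
  [0,0.05,0],
  [0,0.05,0],
  [0,0.05,0],
  [0,0.05,0],
  [0,0,0],
  [0,0,0],
], gripper=[0.4,0.4,0.4,0.4,0.4,0.4], twist=[0,0,0,0,0,0])

```text
clock: 9.85
position: [0.6182, -0.2185, 0.0564]
tool_rot: [-3.14, -0.0, 1.386]
force: [-9.5, 3.8, 13.8]
grip_width: 0.0431
finger_force: 64.4
```

```bash
python3 -c "
from h import *
hf()"
```

```text
cm [-0.59  0.09  0.01] twist -0.06 tooly -10.56 pos [ 0.6182 -0.2185  0.0564] F [-9.5   3.81 13.8 ] M [ 0.57  1.98 -0.21] ff 64.42447543144226 w 0.043050255080359257 q [ 0.01  0.82  0.38  1.64 -0.41  0.76  0.4 ] t 9.85 rot [-3.1401e+00 -3.0000e-04  1.3864e+00]
housing F -10.04 2.02 13.8
```

Request:
move_arm([
  [0,-0.03,-0.03],
  [-0.1,0,0],
  [-0.1,0,0],
  [-0.1,0,0],
  [-0.1,0,0],
  [0,0,0],
  [0,0,0],
], gripper=[0.4,0.4,0.4,0.4,0.4,0.4,0.4], twist=[0,0,0,0,0,0,0])

```text
clock: 10.55
position: [0.6175, -0.2215, 0.0564]
tool_rot: [-3.14, -0.001, 1.387]
force: [-6.9, 6.2, 9.4]
grip_width: 0.0431
finger_force: 63.8
```

```bash
python3 -c "
from h import *
hf()"
```

```text
cm [-0.28  0.1   0.01] twist -0.03 tooly -10.53 pos [ 0.6175 -0.2215  0.0564] F [-6.89  6.21  9.42] M [ 1.18  1.39 -0.23] ff 63.77732813358307 w 0.04306198312350516 q [ 0.01  0.82  0.38  1.64 -0.41  0.76  0.41] t 10.55 rot [-3.1403e+00 -1.2000e-03  1.3871e+00]
housing F -7.91 4.85 9.42
```

Request:
move_arm([
  [-0.05,0,0],
  [-0.05,0,0],
  [-0.05,0,0],
  [-0.05,0,0],
  [0,0,0],
  [0,0,0],
], gripper=[0.4,0.4,0.4,0.4,0.4,0.4], twist=[0,0,0,0,0,0])

```text
clock: 11.15
position: [0.6172, -0.2233, 0.0564]
tool_rot: [-3.14, -0.001, 1.387]
force: [-6.4, 6.6, 9.9]
grip_width: 0.0434
finger_force: 63.8
```

```bash
python3 -c "
from h import *
hf()"
```

```text
cm [-0.1   0.1   0.01] twist -0.02 tooly -10.52 pos [ 0.6172 -0.2233  0.0564] F [-6.38  6.59  9.86] M [ 1.3   1.39 -0.25] ff 63.82201552391052 w 0.043436626624019904 q [ 0.02  0.82  0.38  1.64 -0.41  0.76  0.41] t 11.15 rot [-3.1403e+00 -1.4000e-03  1.3872e+00]
housing F -7.48 5.31 9.86
```

Still sliding (friction about 5 N, no extra load). Continue.

Request:
move_arm([
  [-0.05,0,0],
  [-0.05,0,0],
  [-0.05,0,0],
  [0,0,0],
  [0,0,0],
], gripper=[0.4,0.4,0.4,0.4,0.4], twist=[0,0,0,0,0])

```text
clock: 11.65
position: [0.6169, -0.2248, 0.0564]
tool_rot: [-3.14, -0.001, 1.387]
force: [-7.0, 7.1, 9.5]
grip_width: 0.0432
finger_force: 63.8
```

```bash
python3 -c "
from h import *
hf()"
```

```text
cm [0.05 0.1  0.01] twist -0.02 tooly -10.52 pos [ 0.6169 -0.2248  0.0564] F [-6.99  7.09  9.51] M [ 1.34  1.34 -0.24] ff 63.8344806432724 w 0.04321477022187095 q [ 0.02  0.82  0.38  1.64 -0.41  0.76  0.41] t 11.65 rot [-3.1402e+00 -1.4000e-03  1.3872e+00]
housing F -8.17 5.69 9.51
```

Request:
move_arm([
  [-0.05,0,0],
  [-0.05,0,0],
  [0,0,0],
  [0,0,0],
], gripper=[0.4,0.4,0.4,0.4], twist=[0,0,0,0])

```text
clock: 12.05
position: [0.6168, -0.2256, 0.0564]
tool_rot: [-3.14, -0.002, 1.387]
force: [-7.2, 7.6, 10.8]
grip_width: 0.0432
finger_force: 63.9
```

```bash
python3 -c "
from h import *
hf()"
```

```text
cm [0.13 0.1  0.01] twist -0.02 tooly -10.52 pos [ 0.6168 -0.2256  0.0564] F [-7.22  7.57 10.77] M [ 1.49  1.35 -0.29] ff 63.9074832201004 w 0.0431981179520438 q [ 0.02  0.82  0.38  1.64 -0.41  0.76  0.41] t 12.05 rot [-3.1402e+00 -1.6000e-03  1.3872e+00]
housing F -8.48 6.13 10.77
```

Request:
move_arm([
  [-0.05,0,0],
  [-0.05,0,0],
  [-0.05,0,0],
  [0,0,0],
  [0,0,0],
], gripper=[0.4,0.4,0.4,0.4,0.4], twist=[0,0,0,0,0])

```text
clock: 12.55
position: [0.6167, -0.2257, 0.0564]
tool_rot: [-3.14, -0.003, 1.388]
force: [-7.8, 15.2, 13.5]
grip_width: 0.043
finger_force: 64.3
```

```bash
python3 -c "
from h import *
hf()"
```

```text
cm [0.14 0.1  0.01] twist 0.03 tooly -10.47 pos [ 0.6167 -0.2257  0.0564] F [-7.83 15.18 13.53] M [ 2.88  1.4  -0.44] ff 64.2800223827362 w 0.04303308922929541 q [ 0.02  0.82  0.38  1.64 -0.41  0.76  0.41] t 12.55 rot [-3.1398 -0.0034  1.388 ]
housing F -10.47 13.5 13.53
```

Side stop reached (firm 13 N). I'll add a little to both pushes, let it settle, and look.

Request:
move_arm([
  [0,0.05,0],
  [-0.03,0.03,0],
  [0,0,0],
  [0,0,0],
  [0,0,0],
  [0,0,0],
], gripper=[0.4,0.4,0.4,0.4,0.4,0.4], twist=[0,0,0,0,0,0])

```text
clock: 13.15
position: [0.6168, -0.2257, 0.0564]
tool_rot: [-3.138, -0.004, 1.388]
force: [-12.5, 18.8, 19.0]
grip_width: 0.0429
finger_force: 65.0
```

```bash
python3 - <<'E'
from h import *
hf()
a=grab('top','t5');b=grab('side','s5')
A=a['img'][125:225,345:425];B=b['img'][190:270,335:435]
A=cv2.resize(A,None,fx=4,fy=4,interpolation=2);B=cv2.resize(B,None,fx=4.8,fy=4.8,interpolation=2)
C=np.zeros((400,800,3),np.uint8);C[:400,:320]=A;C[:384,320:800]=B
cv2.imwrite('pics/c5.png',cv2.convertScaleAbs(C[:,:,::-1],alpha=1.3,beta=25))
E
```

```text
cm [0.14 0.1  0.01] twist 0.02 tooly -10.48 pos [ 0.6168 -0.2257  0.0564] F [-12.5   18.82  18.98] M [ 3.42  2.54 -0.5 ] ff 65.01245856285095 w 0.042920758668060256 q [ 0.02  0.83  0.38  1.64 -0.41  0.76  0.41] t 13.15 rot [-3.1382 -0.004   1.3879]
housing F -15.72 16.23 18.98
```

View pics/c5.png

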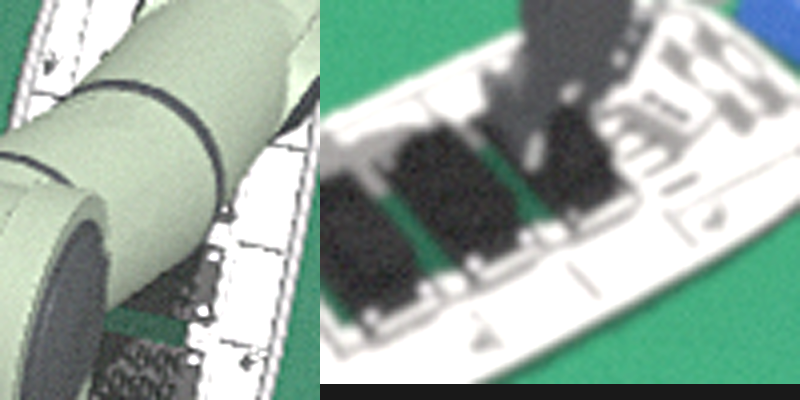

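The side panel shows the module in line with the two mounted ones; its near-left screw is at about (572,218), theirs at (473,263) and (370,316). I'll check that spacing against the projection.

```bash
python3 - <<'E'
from h import *
b=load('s5'); c,s=np.cos(np.radians(-10.55)),np.sin(np.radians(-10.55))
for x,m in((-168,(370,316)),(-84,(473,263)),(0,(572,218))):
    h=np.array([x-22.5,-54.3])/1000; P=[.6178+c*h[0]-s*h[1],-.2245+s*h[0]+c*h[1],.050]
    q=proj(b,P); u=np.array([(m[0]-320+.5)/4.8-.5+335,(m[1]+.5)/4.8-.5+190])
    W=ray(b,*u,.05)[:2]-[.6178,-.2245]; print(x,q.round(2),u.round(2),'housing mm',(1000*np.array([c*W[0]+s*W[1],-s*W[0]+c*W[1]])-[x-22.5,-54.3]).round(1))
hf()
E
```

```text
-168 [345.72 256.13] [345.02 255.44] housing mm [-0.4  3.4]
-84 [367.19 245.03] [366.48 244.4 ] housing mm [-0.4  3.3]
0 [387.63 234.46] [387.1  235.02] housing mm [-3. -1.]
cm [0.14 0.1  0.01] twist 0.03 tooly -10.47 pos [ 0.6168 -0.2257  0.0564] F [-12.43  19.04  19.24] M [ 3.41  2.49 -0.54] ff 65.01155912876129 w 0.04318630711400773 q [ 0.02  0.83  0.38  1.64 -0.41  0.76  0.41] t 13.25 rot [-3.1382 -0.0041  1.388 ]
housing F -15.69 16.46 19.24
```

```bash
python3 - <<'E'
from h import *
b=load('s5'); B=b['img'][220:264,335:412]
B=cv2.resize(B,None,fx=10,fy=10,interpolation=cv2.INTER_CUBIC); B=cv2.convertScaleAbs(B,alpha=1.1)
c,s=np.cos(np.radians(-10.55)),np.sin(np.radians(-10.55))
for x in(-168,-84,0):
  for lx in(-22.5,22.5):
    h=np.array([x+lx,-54.3])/1000; q=proj(b,[.6178+c*h[0]-s*h[1],-.2245+s*h[0]+c*h[1],.050])
    u=((q-[335,220]+.5)*10).astype(int); cv2.circle(B,tuple(int(i) for i in u),3,(255,0,0),-1)
cv2.imwrite('pics/c6.png',B[:,:,::-1])
E
```

```text
(no output)
```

View pics/c6.png

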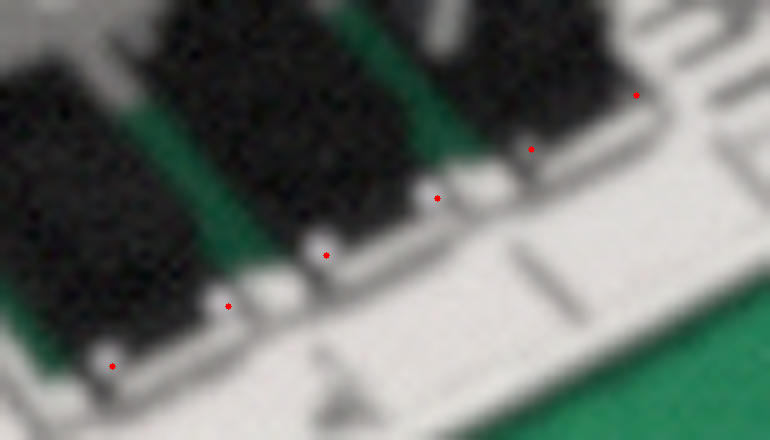

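```bash
python3 - <<'E'
from h import *
fs=[viewer.grab_frame('side') for _ in range(10)]; b=fs[0]; I=np.mean([f['img'] for f in fs],0).astype(np.float32)
I=cv2.GaussianBlur(I,(0,0),.5)
c,s=np.cos(np.radians(-10.55)),np.sin(np.radians(-10.55))
def prof(y,x0,x1):
    xs=np.arange(x0,x1,.5); q=np.float32([proj(b,[.6178+c*x/1e3-s*y/1e3,-.2245+s*x/1e3+c*y/1e3,.045]) for x in xs])
    v=cv2.remap(I,q[None,:,0],q[None,:,1],1)[0]; g=v[:,1]-v[:,0]
    return xs,g
for y in(-44,-40,-36,-32,-28,-24,-20):
    o=[]
    for cx in(-126,-42):
        xs,g=prof(y,cx-32,cx+32); lo=np.percentile(g,10); hi=np.max(g); t=(lo+hi)/2; k=np.argmax(g)
        i=k
        while i>0 and g[i]>t:i-=1
        j=k
        while j<len(g)-1 and g[j]>t:j+=1
        o+=[xs[i]-cx,xs[j]-cx,xs[j]-xs[i],hi]
    print(y,np.round(o,1))
hf()
E
```

```text
-44 [-10.5  12.   22.5  17.   -7.5  11.5  19.   19.1]
-40 [-11.   11.5  22.5  30.8 -10.5  11.5  22.   29.4]
-36 [-11.5  11.   22.5  39.2 -11.5  11.   22.5  39.4]
-32 [-11.5  10.5  22.   44.9 -11.5  10.5  22.   43.3]
-28 [-11.   10.5  21.5  44.6 -10.   10.5  20.5  44.1]
-24 [-9.5 10.5 20.  44.9 -7.5 11.  18.5 42. ]
-20 [-7.5 11.5 19.  42.8 -5.5 11.5 17.  37.8]
cm [0.13 0.1  0.01] twist 0.03 tooly -10.47 pos [ 0.6168 -0.2256  0.0564] F [-12.94  18.2   19.76] M [ 3.46  2.54 -0.54] ff 65.01161456108093 w 0.0428028851241189 q [ 0.02  0.83  0.38  1.64 -0.41  0.76  0.41] t 13.75 rot [-3.1382 -0.0041  1.388 ]
housing F -16.04 15.54 19.76
```

The module's −x edge matches the mounted modules' 22 mm gap to within 0.5 mm. It is pushed at about 16 N toward each stop and is square and level, so I'll hand in.

```bash
python3 -c "
from h import *
print(bot.job_done())"
```

```text
the job is handed in; nothing more can be done
None
```

The job is handed in, with no verdict returned: the module sits fins up with its gland to +y, gripped at about 65 N and pushed with about 16 N each against the end stop and side stop. The camera confirmed the x position to within 0.5 mm; y rests on the side-stop contact force, and no other thing was knowingly touched (not re-measured).

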